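Load the model carrier into the scan bay whose catch still holds

TASK

Slide the model carrier by its grip, model end first, under the hood of one of the two scan bays until it is fully home behind the spring catch, then tug it straight back with about 10 N for half a second (never above 25 N) to prove that it is retained. One of the two bays has a worn catch that lets the carrier slip out again under the tug; in that case load the other bay and tug it there. Leave the carrier fully home in the bay that holds, let go of it, and do not push the other things about on the bench.

Things in the scene. Friction and masses are not known exactly. Their poses are not given: they have to be found in the camera images.
- carrier: Loose model carrier, 0.27 kg: flat aluminium plate 150 x 80 x 8 mm, grey dental arch model (57 x 66 mm, top 29 mm high) fixed on its front half, upright grey plastic grip on its rear half. Origin: centre of the plate's underside; x to the front (model end), y left, z up. Front edge at x = +75 mm, corners bevelled. It slides flat on the bench.
- carrier_grip (a point): Middle of the carrier's grip, at x = -45, y = 0, z = 45 mm of the carrier: an upright fin 40 mm long along the carrier's x, 14 mm thick along its y, from the plate to 61 mm high. Pinch it across y from above.
- carrier_notch (a point): Notch for the catch in the carrier's left edge, at x = -23, y = +40 mm of the carrier: 20 mm long, 9 mm deep.
- bay_a: One of two scan bays alike, fixed on the bench, mouths towards the robot. Origin: bench top, middle of the mouth; x into the bay, y left. Rails x = 0 to 130 mm, inner faces y = +-42 mm (2 mm play each side), lips over the plate's edges 11 to 15 mm high, 74 mm apart; 25 mm flares before the mouth. Hood x = 50 to 138 mm: 36 mm clear under it, roof top 43 mm, lens top 51 mm.
- bay_a_home (a point): Where the carrier's origin lies when home in bay_a: x = 55 mm of the bay, on the bench, carrier x along bay x. The grip then stands at x = 10 mm of the bay, 40 mm in front of the hood.
- bay_a_stop (a point): End stop of bay_a at x = 130 mm, 10 mm high: a rigid wall that the carrier's front edge meets when home.
- bay_b: The other scan bay, same sizes and axes as bay_a. Which of them stands left varies. One of the two, not told which, has the worn catch; do not rely on telling it by eye.
- bay_b_home (a point): Where the carrier's origin lies when home in bay_b, as bay_a_home.
- bay_b_stop (a point): End stop of bay_b, as bay_a_stop.
- catch_a: Spring catch of bay_a in a 20 mm high housing outside the left rail (x = 15 to 53, y to 80 mm of the bay); its nose reaches up to 8 mm into the bay at x = 33 to 40 mm. Origin: the bay's origin, shifted along y as it is pushed aside. The entering carrier pushes it aside with a few newtons; it springs into the notch just before the stop.
- catch_b: Spring catch of bay_b, built as catch_a. A sound catch stops the carrier after about 2 mm of backward play, then gives 1 mm per 4 N on a rubber mount and never lets it out; a worn one lets it out at about 3 N, always under 6 N.
- putty_tub: Bystander: round tub with a blue lid, 67 mm across, 48 mm high; origin at the centre of its underside.
- probe_tool: Bystander: slim hand tool with a white handle, 125 x 29 x 16 mm, lying between the bays; origin at the centre of the underside.
- spare_model: Bystander: tan dental arch model, 57 x 66 x 21 mm, loose on the bench; origin at the centre of the underside.
- ring_gauge: Bystander: steel setting ring, 52 mm across, 16 mm high; origin at the centre of the underside.
- calculator: Bystander: black desk calculator, 158 x 88 mm, at the left; origin at the centre of the underside.

How it is judged:
By the outcome, as a careful person would: the job done as asked, in the order asked, and still so for the second after the job is handed in, with the robot touching nothing.
It also fails if it takes over 72 s, if anything falls off the work surface, if the arm or the gripper's body presses on something with over 40 N, if the wrist force passes 120 N, or if a joint passes its speed limit or range.

ROBOT

A 7-joint arm with a two-finger parallel gripper is mounted at the origin on a cart in front of the work surface, level with it; the furniture and walls round the work are solid. World frame = base frame: x ahead of the robot, y to its left, z up, the work surface at z = 0. Lengths are in m, angles in rad, forces in N, time in s.
With the tool pointing down it reaches from about 0.4 to 0.75 m from the base axis. Payload 19.5 kg.
Tool frame: the origin (TCP) lies at the very end of the fingers, on their centre line; the grasp point (between the pads) lies 19 mm behind it; z points along the fingers, y is the line along which they close (so a half turn about z gives the same grasp; the last joint's range is limited). The gripper opens to 85 mm and grips with 20 to 120 N. Pads are 22 mm wide; open, the fingers measure 114 mm over their backs; the gripper's body (76 mm by 85 mm) begins 54 mm behind the grasp point. The pads swing forward as they close: fully open they stand 13 mm farther back than shut.
Start: joints at [1.121, 0.707, -0.028, 1.485, 0.022, 0.951, -0.075], TCP at [0.228, -0.528, 0.231] pointing down, gripper open.
Joint ranges: [-2.71, 2.71], [-0.32, 2.16], [-1.57, 1.52], [0, 2.45], [-1.46, 4.6], [0, 2.02], [-2.83, 2.83]. Speed limits (rad/s): [1.89, 1.89, 2.57, 2.57, 3.01, 3.01, 3.01].

INTERFACE

Orientations are given as a rotation vector (axis times angle).
In Python, from cell import robot, planner, grab_frame, camera_info, job, recognise, telemetry gives the robot as it stands. Calls block until the motion is done:
- robot.move_pose(position, orientation): joint-space move of the TCP to a pose.
- robot.move_l(position, frame=None, max_speed=0.15): straight line of the TCP; frame=None keeps the orientation; max_speed is the mean speed in m/s.
- robot.move_joints(angles): joint-space move.
- robot.grip(opening, strength=None): opening from 0.0 (shut) to 1.0 (fully open); strength is the grip in N (None keeps the last); returns when the fingers have stopped.
- robot.dwell(seconds).
- planner.ik(position, orientation): joint angles nearest the present ones, or None.
- grab_frame(name): name is "scene" or "top" or "wrist"; returns the picture (400x640x3 uint8, red, green, blue); there is no depth.
- camera_info(name): a dict with "fx", "fy", "cx", "cy" (pixels), "k1" (the pictures are not rectified: a ray, as slopes to the right and down, at radius r is drawn at 1 + k1 r^2 times it, then the intrinsics apply), "pose" (4x4, takes a point from camera to world coordinates). Camera axes: x right, y down, z forward; pixel columns grow to the right and rows downward; lengths in m; the calibration is good to about 2 mm. A picture is of the moment at which its call begins: read the wrist's pose just before it. camera_info takes no time and is no camera call; for the wrist camera it gives the pose at the moment of the call.
A pose or a line that the arm cannot do raises robot.PlanningError and nothing moves.
- job.sign_off(): hands the job in; it is judged then, once.
Trained networks look in the newest picture that a camera, given by its name, has taken for a name from the list of things; names that differ only in an ending like _2 or _b are one class to them, and where a whole thing is asked for, a point or a joint stands for the part that bears it (a point fixed in the world has none). Each returns a list of dicts, best first, with "score" (0 to 1); they miss things now and then, are a little off and sometimes report something else, mostly with a low value. They report only what shows in the picture. A call takes as long as a camera call.
- recognise(camera, name): "uv" ([column, row] in pixels, amid what is visible of it).
Readings, each from a call of its own:
- telemetry.current_time_s(): time.
- telemetry.current_joints(): joint angles.
- telemetry.current_qvel(): joint speeds.
- telemetry.current_effort(): joint torques, N m.
- telemetry.current_position(): TCP position.
- telemetry.current_tcp_rot(): TCP orientation.
- telemetry.current_contact_force(): force on the tool from outside, world axes, zero at the start.
- telemetry.current_torque(): the same for the moment, N m.
- telemetry.current_grip_width(): opening from 0.0 (shut) to 1.0 (fully open).
- telemetry.current_grasp_force(): force on a finger pad.
Only numpy, scipy, OpenCV 4.12 (cv2) and the standard library are available. Lean on these libraries where they do the work, as an engineer would, in place of code of your own. Each camera call takes 0.05 s, during which the arm holds its last target. There are 200 camera calls.

## Working session

There is one attempt and no reset: what is moved stays moved. The work goes in short steps, each a Python script; the robot and the scene stay as the last script left them, time stands still between calls to the robot, and variables do not carry over. Pictures are saved under pics/ and viewed, at most 10 in all, crops included, and the job is handed in when it is done.

```bash
ls; mkdir -p pics; python3 - <<'E'
from cell import *
import cv2,numpy as np
for c in("top","scene"):
    im=grab_frame(c); cv2.imwrite(f"pics/{c}0.png",im[:,:,::-1])
    i=camera_info(c); print(c,{k:(np.round(v,3).tolist()) for k,v in i.items()})
    for n in("carrier","carrier_grip","carrier_notch","bay_a","bay_a_stop","catch_a","putty_tub","probe_tool","spare_model","ring_gauge","calculator"):
        print(n,[(np.round(d["uv"],1).tolist(),round(d["score"],2)) for d in recognise(c,n)][:4])
print(telemetry.current_time_s(),telemetry.current_tcp_rot(),telemetry.current_contact_force())
E
```

```text
pics
top {'fx': 369.234, 'fy': 369.234, 'cx': 320.455, 'cy': 198.734, 'k1': -0.087, 'pose': [[0.021, -0.987, 0.161, 0.342], [-1.0, -0.019, 0.014, -0.021], [-0.011, -0.162, -0.987, 1.208], [0.0, 0.0, 0.0, 1.0]]}
carrier [([420.0, 211.1], 0.82)]
carrier_grip [([420.2, 213.9], 0.86), ([356.0, 156.6], 0.55)]
carrier_notch [([416.7, 212.9], 0.6)]
bay_a [([361.8, 159.1], 0.92), ([263.6, 156.6], 0.56)]
bay_a_stop [([270.2, 153.6], 0.84)]
catch_a []
putty_tub [([412.7, 153.3], 0.89)]
probe_tool [([273.5, 153.5], 0.67), ([319.8, 171.3], 0.47)]
spare_model [([212.2, 215.0], 0.44)]
ring_gauge [([420.3, 212.4], 0.64), ([232.7, 191.6], 0.53)]
calculator [([208.5, 254.3], 0.67)]
scene {'fx': 390.378, 'fy': 390.378, 'cx': 324.686, 'cy': 207.971, 'k1': -0.088, 'pose': [[-0.901, -0.185, 0.392, 0.048], [-0.433, 0.374, -0.82, 1.004], [0.005, -0.909, -0.417, 0.563], [0.0, 0.0, 0.0, 1.0]]}
carrier [([372.2, 185.1], 0.92)]
carrier_grip [([369.7, 185.0], 0.58)]
carrier_notch [([372.7, 186.2], 0.74), ([303.0, 193.4], 0.38)]
bay_a [([256.5, 230.3], 0.81), ([304.4, 195.5], 0.79)]
bay_a_stop [([254.5, 225.9], 0.95), ([279.7, 280.8], 0.4)]
catch_a [([374.7, 187.5], 0.74), ([252.7, 230.8], 0.45)]
putty_tub []
probe_tool [([295.4, 216.7], 0.43)]
spare_model []
ring_gauge [([264.3, 262.1], 0.8)]
calculator [([328.4, 303.9], 0.97)]
1.2 [-3.07637718e+00 -6.36148448e-01  9.81756608e-05] [ 0.53747879  0.46056247 -0.13448467]
```

```bash
python3 - <<'E'
import cv2
im=cv2.imread("pics/top0.png")[110:300,180:470]
cv2.imwrite("pics/top0c.png",cv2.resize(im,None,fx=2.75,fy=2.75,interpolation=cv2.INTER_CUBIC))
E
```

```text
(no output)
```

View pics/top0c.png

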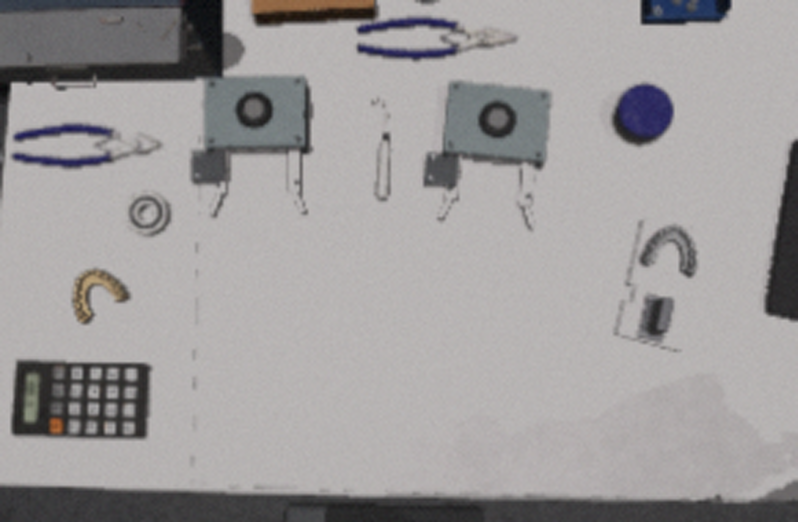

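View pics/scene0.png

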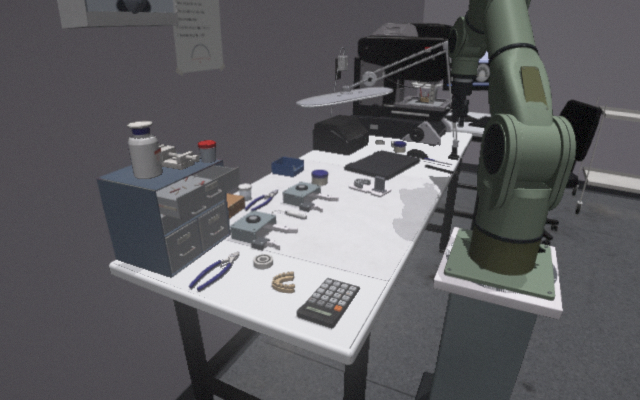

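The top view shows both bays with mouths towards the robot: left lens at about (272,150), right lens at (361,153). The carrier is right of them, grip at (418,224) and arch at (423,201), so its model end already faces away. The tub is at (413,151) and the probe tool lies between the bays at (319,168). Next I'll localise roughly and take wrist views.

```bash
cat > h.py <<'E'
from cell import *
import cv2,numpy as np
from scipy.spatial.transform import Rotation as R
def ray(i,uv):
    K=np.array([[i["fx"],0,i["cx"]],[0,i["fy"],i["cy"]],[0,0,1.]])
    n=cv2.undistortPoints(np.array([[uv]],float),K,np.array([i["k1"],0,0,0,0]))[0,0]
    return i["pose"][:3,3],i["pose"][:3,:3]@np.array([n[0],n[1],1])
def px2w(i,uv,z):
    o,d=ray(i,uv); return o+d*(z-o[2])/d[2]
def w2px(i,P):
    p=np.linalg.inv(i["pose"])@np.r_[P,1]; s=p[:2]/p[2]; s=s*(1+i["k1"]*(s@s))
    return np.array([i["fx"]*s[0]+i["cx"],i["fy"]*s[1]+i["cy"]])
def down(yaw):  # tool z down; tool y along the horizontal normal of yaw; tool x along yaw
    return (R.from_euler('z',yaw)*R.from_rotvec([np.pi,0,0])).as_rotvec()
def snap(name,cam="wrist"):
    i=camera_info(cam); im=grab_frame(cam); cv2.imwrite(f"pics/{name}.png",im[:,:,::-1]); 
    np.save(f"pics/{name}.npy",i,allow_pickle=True); return i,im
E
python3 - <<'E'
from h import *
i=camera_info("top")
def c(x,y):return(180+(x+.5)/2.75-.5,110+(y+.5)/2.75-.5)
for n,p,z in [("lensL",c(253,110),.051),("lensR",c(497,119),.051),("L_tl",c(205,76),.043),("L_tr",c(307,76),.043),("L_br",c(307,150),.043),("L_bl",c(204,150),.043),("R_tl",c(448,80),.043),("R_tr",c(551,92),.043),("R_br",c(545,164),.043),("R_bl",c(443,156),.043),
 ("grip",c(657,305),.061),("arch front",c(670,228),.029),("tub",c(644,112),.048),("probe",c(383,150),.01),("corner_rl",c(615,333),.008),("corner_rr",c(680,351),.008),("corner_fl",c(642,221),.008)]:
    print(n,np.round(px2w(i,p,z),3))
w=camera_info("wrist");T=np.eye(4);T[:3,3]=telemetry.current_position();T[:3,:3]=R.from_rotvec(telemetry.current_tcp_rot()).as_matrix()
print(np.round(np.linalg.inv(T)@w["pose"],3),w["fx"],w["cx"],w["cy"],w["k1"])
print(np.round(T,3))
E
```

```text
lensL [0.69  0.158 0.051]
lensR [ 0.684 -0.131  0.051]
L_tl [0.734 0.219 0.043]
L_tr [0.736 0.096 0.043]
L_br [0.644 0.093 0.043]
L_bl [0.642 0.215 0.043]
R_tl [ 0.734 -0.073  0.043]
R_tr [ 0.721 -0.196  0.043]
R_br [ 0.632 -0.189  0.043]
R_bl [ 0.64  -0.068  0.043]
grip [ 0.466 -0.313  0.061]
arch front [ 0.561 -0.339  0.029]
tub [ 0.697 -0.306  0.048]
probe [0.654 0.003 0.01 ]
corner_rl [ 0.437 -0.276  0.008]
corner_rr [ 0.417 -0.353  0.008]
corner_fl [ 0.573 -0.311  0.008]
[[-0.001 -0.947 -0.32   0.082]
 [ 1.    -0.001  0.001  0.001]
 [-0.001 -0.32   0.947 -0.143]
 [ 0.     0.     0.     1.   ]] 327.3184752505972 323.3892123221659 200.0804084172054 -0.05741454891033654
[[ 0.918  0.397 -0.     0.228]
 [ 0.397 -0.918  0.    -0.528]
 [-0.    -0.    -1.     0.231]
 [ 0.     0.     0.     1.   ]]
```

```bash
python3 - <<'E'
from h import *
for n,p,y in (("R",(.53,-.12,.20),-.08),("L",(.53,.15,.20),.02),("C",(.41,-.29,.16),-.25)):
    robot.move_pose(p,down(y)); robot.dwell(.2); snap("w"+n); print(n,telemetry.current_time_s(),np.round(telemetry.current_position(),3))
    for k in ("bay_a","catch_a","carrier_grip","bay_a_stop"): print(k,[(np.round(d["uv"]).tolist(),round(d["score"],2)) for d in recognise("wrist",k)][:2])
a,b,c=[cv2.imread(f"pics/w{k}.png") for k in "RLC"]
cv2.imwrite("pics/RL.png",np.vstack([a[0:300],b[0:300]]))
E
```

```text
R 3.2917 [ 0.53 -0.12  0.2 ]
bay_a [([311.0, 39.0], 0.81), ([44.0, 56.0], 0.8)]
catch_a [([14.0, 109.0], 0.68), ([522.0, 180.0], 0.4)]
carrier_grip [([523.0, 182.0], 0.9)]
bay_a_stop [([44.0, 58.0], 0.67)]
L 4.7917 [0.53  0.149 0.2  ]
bay_a [([586.0, 57.0], 0.59), ([308.0, 34.0], 0.58)]
catch_a []
carrier_grip []
bay_a_stop []
C 6.9167 [ 0.41 -0.29  0.16]
bay_a [([35.0, 25.0], 0.76)]
catch_a [([36.0, 26.0], 0.66), ([33.0, 8.0], 0.46)]
carrier_grip [([351.0, 76.0], 0.85), ([31.0, 4.0], 0.64)]
bay_a_stop [([32.0, 6.0], 0.53)]
```

View pics/RL.png

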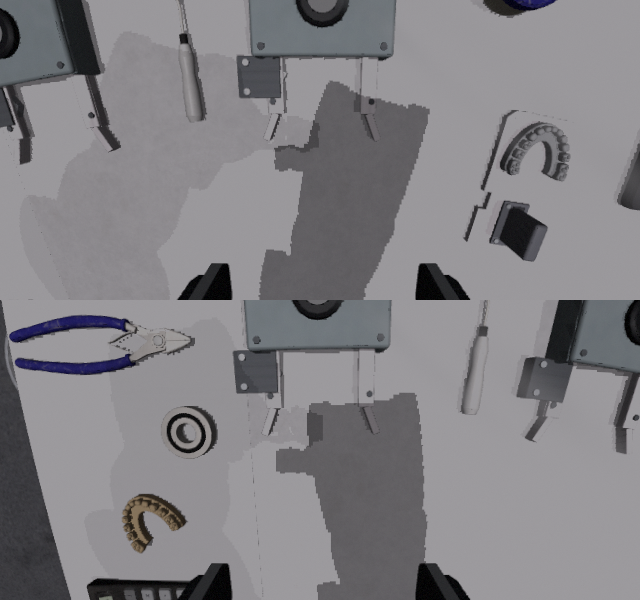

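View pics/wC.png

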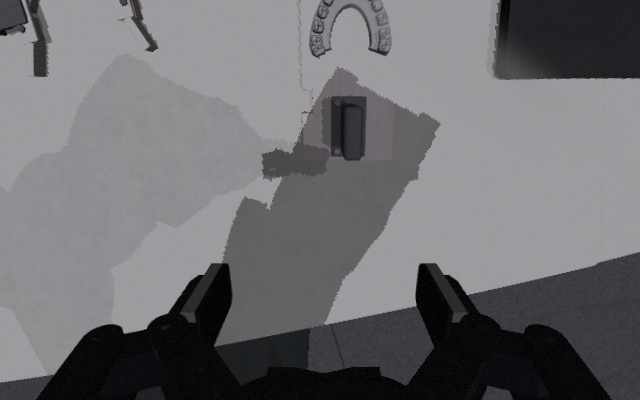

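R view (top): hood front edge runs (250,56)–(395,54), lips at about 283 and 362, flare tips (268,138) and (376,138). The L view is similar. C view shows the fin at (352,132) and its notch edge to the left. I'll overlay model wireframes to refine the poses.

```bash
cat > ov.py <<'E'
from h import *
def l2w(pose,p):
    x,y,a=pose;c,s=np.cos(a),np.sin(a);return np.array([x+c*p[0]-s*p[1],y+s*p[0]+c*p[1],p[2]])
m=lambda L:[[np.array(p)/1000. for p in l] for l in L]
BAY=m([[(50,60,43),(50,-60,43)],[(0,37,15),(50,37,15)],[(0,-37,15),(50,-37,15)],[(15,42,20),(15,80,20),(53,80,20)],[(0,42,15),(0,37,15)],[(0,-42,15),(0,-37,15)],[(-25,0,0),(50,0,0)]])
CAR=m([[(-75,40,8),(-33,40,8),(-33,31,8),(-13,31,8),(-13,40,8),(65,40,8)],[(-75,40,8),(-75,-40,8),(60,-40,8)],[(-65,7,61),(-25,7,61),(-25,-7,61),(-65,-7,61),(-65,7,61)],[(-65,7,8),(-65,-7,8)],[(-25,7,8),(-25,-7,8)]])
def panel(name,pose,M,box,z):
    i=np.load(f"pics/{name}.npy",allow_pickle=True).item();x0,y0,x1,y1=box
    im=cv2.imread(f"pics/{name}.png")[y0:y1,x0:x1]
    im=cv2.convertScaleAbs(cv2.resize(im,None,fx=z,fy=z,interpolation=cv2.INTER_CUBIC),alpha=1.3)
    for l in M:
        q=[((w2px(i,l2w(pose,p))-(x0,y0)+.5)*z-.5).round().astype(int).tolist() for p in l]
        for a,b in zip(q,q[1:]): cv2.line(im,a,b,(0,0,255),1)
    return im
E
python3 - <<'E'
from ov import *
a=panel("wR",(.590,-.1235,-.08),BAY,(225,35,425,145),2.7)
b=panel("wL",(.596,.1557,.025),BAY,(225,35,425,145),2.7)
c=panel("wC",(.500,-.333,-.253),CAR,(270,0,440,200),1.5)
d=np.vstack([a,b]);e=np.zeros((d.shape[0],c.shape[1],3),np.uint8);e[:c.shape[0]]=c
cv2.imwrite("pics/ov1.png",np.hstack([d,e]))
print(np.hstack([d,e]).shape)
E
```

```text
(594, 795, 3)
```

View pics/ov1.png

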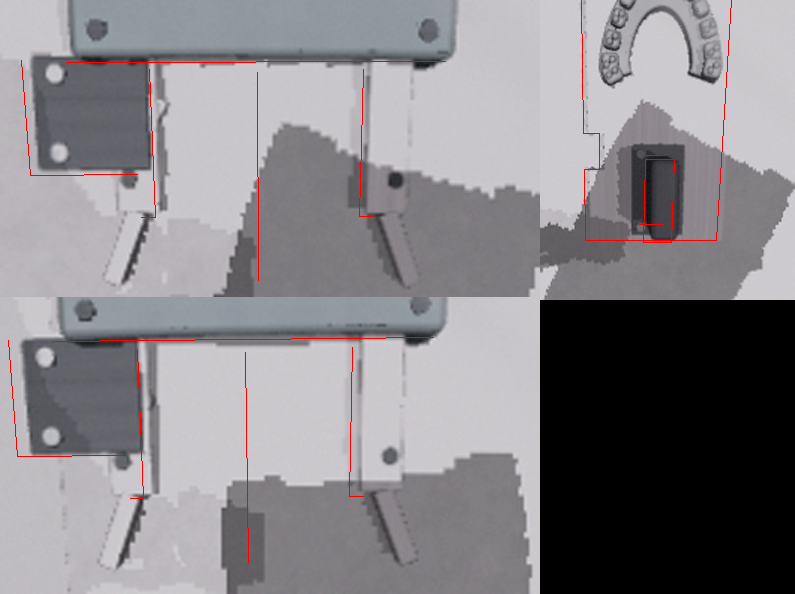

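```bash
python3 - <<'E'
from ov import *
from scipy.optimize import least_squares
def fit(name,p0,pts,scr,oy):
    i=np.load(f"pics/{name}.npy",allow_pickle=True).item()
    f=lambda q:((np.array(q)-[0,oy]+.5)/2.7-.5)+[225,35]
    s=[px2w(i,f(q),.043) for q in scr]; d=s[0]-s[1]; ys=np.arctan2(-d[0],d[1])
    def r(p):
        e=[(w2px(i,l2w(p,np.array(P)/1000))-f(q)) for P,q in pts]
        return np.r_[np.ravel(e),(p[2]-ys)*150]
    o=least_squares(r,p0); print(name,np.round(o.x,4),"screw yaw",round(ys,3),np.round(o.fun,1)); return o.x
R_=fit("wR",(.59,-.1235,-.08),[((15,80,20),(38,168)),((53,80,20),(33,57)),((0,37,15),(157,213)),((0,-37,15),(367,214))],[(97,29),(428,30)],0)
L_=fit("wL",(.596,.1557,.025),[((15,80,20),(29,453)),((53,80,20),(22,342)),((0,37,15),(149,494)),((0,-37,15),(361,490))],[(85,310),(421,305)],297)
np.save("bays.npy",[R_,L_])
E
```

```text
wR [ 0.5908 -0.1262 -0.0872] screw yaw -0.084 [-0.4  0.8 -1.2 -0.8  1.8 -0.  -0.1  0.1 -0.4]
wL [0.5973 0.1518 0.032 ] screw yaw 0.031 [-0.3  0.5 -1.3 -1.4  2.   0.4 -0.3  0.7  0.2]
```

```bash
python3 - <<'E'
from ov import *
C=(.500,-.333,-.253); g=l2w(C,(-.045,0,0))
robot.move_pose([g[0],g[1],.13],down(-.253)); robot.move_l([g[0],g[1],.027],max_speed=.08)
print(np.round(telemetry.current_contact_force(),2))
robot.grip(0.0,60); robot.dwell(.2)
print(telemetry.current_grip_width(),telemetry.current_grasp_force(),np.round(telemetry.current_contact_force(),2))
b=np.load("bays.npy")[0]
p=l2w(b,(-.12-.045,0,0)); robot.move_l([p[0],p[1],.027],down(b[2]),max_speed=.12)
robot.dwell(.2); print(np.round(telemetry.current_position(),4),np.round(telemetry.current_contact_force(),2),np.round(telemetry.current_torque(),2),telemetry.current_time_s())
snap("held"); i=np.load("pics/held.npy",allow_pickle=True).item()
im=np.vstack([panel("held",b,BAY,(160,0,480,300),2)]) 
c=np.array(l2w(b,(-.12,0,0)));c[2]=b[2]
for l in CAR:
    q=[((w2px(i,l2w(c,p))-(160,0)+.5)*2-.5).astype(int).tolist() for p in l]
    for u,v in zip(q,q[1:]): cv2.line(im,u,v,(0,255,0),1)
cv2.imwrite("pics/held_ov.png",im)
E
```

```text
[ 0.02  0.17 -0.66]
0.15446998939836107 59.11537528038025 [-1.04 -0.58  5.85]
[ 0.4264 -0.1113  0.0271] [ 1.12 -0.21  7.62] [-0.15 -0.21 -0.12] 11.8833
```

View pics/held_ov.png

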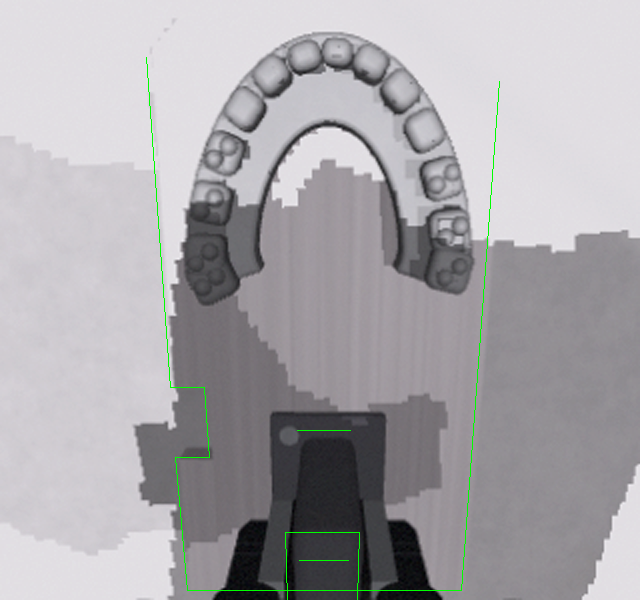

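The carrier is held and its outline matches the prediction, with the notch at about (205,420) and the right edge at (487,240). Next is a stepped insertion into the right bay with force feedback.

```bash
cat > ins.py <<'E'
from ov import *
class Bay:
    def __init__(s,k,x=None,dy=0.,z=.0275):
        s.b=np.load("bays.npy")[k];s.dy=dy;s.z=z
    def go(s,x,v=.05):
        p=l2w(s.b,(x-.045,s.dy,0)); robot.move_l([p[0],p[1],s.z],down(s.b[2]),max_speed=v); s.x=x
    def F(s):
        f=np.mean([telemetry.current_contact_force() for _ in range(3)],0);a=s.b[2];return np.array([np.cos(a)*f[0]+np.sin(a)*f[1],-np.sin(a)*f[0]+np.cos(a)*f[1],f[2]])
    def insert(s,x0,xmax=.062,fend=14):
        x=x0;log=[]
        while x<xmax:
            x+=.006 if x<.03 else .0015
            s.go(x); f=s.F(); log.append((round(x*1e3,1),*np.round(f,1),round(s.dy*1e3,2),round(telemetry.current_torque()[2],2)))
            if abs(f[1])>2: s.dy+=np.clip(f[1]*1e-4,-6e-4,6e-4)
            if f[2]>8: s.z+=2e-4
            if -f[0]>fend and x>.045 or -f[0]>25: break
        for l in log: print(*l)
        np.save("st.npy",[x,s.dy,s.z]); return x
    def tug(s,target=10.,maxb=.014):
        x0=s.x;pk=0
        while x0-s.x<maxb:
            s.go(s.x-.0005,.03); f=s.F(); pk=max(pk,f[0]); print("tug",round((s.x-x0)*1e3,1),np.round(f,1))
            if f[0]>=target-.7: break
        else: np.save("st.npy",[s.x,s.dy,s.z]);return False
        for _ in range(7): robot.dwell(.1);print("hold",np.round(s.F(),1))
        np.save("st.npy",[s.x,s.dy,s.z]);return True
E
python3 - <<'E'
from ins import *
s=Bay(0); s.go(-.105); print(np.round(s.F(),1))
print(s.insert(-.105),telemetry.current_time_s(),telemetry.current_position())
E
```

```text
[ 1.   0.6 -3.4]
-99.0 -1.0 0.1 -2.2 0.0 0.0
-93.0 -1.0 -0.2 -3.4 0.0 -0.01
-87.0 -1.2 0.3 -3.0 0.0 -0.0
-81.0 -0.1 -0.0 -2.9 0.0 -0.0
-75.0 -0.3 0.4 -2.7 0.0 -0.01
-69.0 -0.8 -0.3 -3.5 0.0 -0.0
-63.0 0.2 1.8 -1.7 0.0 0.16
-57.0 0.6 1.8 -3.0 0.0 0.23
-51.0 1.2 2.2 -3.2 0.0 0.26
-45.0 0.1 1.1 -3.0 0.22 0.16
-39.0 0.4 1.9 -3.9 0.22 0.21
-33.0 -1.1 1.2 -2.3 0.22 0.27
-27.0 -5.1 1.6 -1.2 0.22 0.13
-21.0 -0.9 1.9 -3.3 0.22 0.16
-15.0 -0.5 1.0 -3.4 0.22 0.16
-9.0 0.5 0.7 -4.4 0.22 0.2
-3.0 -0.1 1.5 -4.5 0.22 0.2
3.0 -0.1 0.5 -5.3 0.22 0.21
9.0 0.1 1.0 -4.4 0.22 0.27
15.0 1.5 0.9 -3.9 0.22 0.27
21.0 0.5 1.5 -5.6 0.22 0.26
27.0 0.9 0.5 -5.0 0.22 0.23
33.0 1.0 1.0 -4.4 0.22 0.23
34.5 -4.8 0.6 -0.5 0.22 0.26
36.0 -3.7 1.7 0.0 0.22 0.22
37.5 -4.0 1.3 0.2 0.22 0.28
39.0 -3.7 2.6 -0.9 0.22 0.3
40.5 -5.0 0.2 -1.6 0.48 0.19
42.0 -4.0 -0.9 -3.0 0.48 0.11
43.5 -3.3 -1.0 -2.0 0.48 0.18
45.0 -3.2 -1.7 -3.2 0.48 0.17
46.5 -2.7 -1.3 -2.7 0.48 0.11
48.0 -1.4 -1.6 -2.2 0.48 0.12
49.5 -1.4 -1.6 -3.5 0.48 0.15
51.0 -2.5 -2.1 -3.3 0.48 0.09
52.5 -2.3 -1.7 -3.6 0.27 0.19
54.0 0.6 1.0 -3.2 0.27 0.07
55.5 -4.0 1.1 -1.6 0.27 0.14
57.0 -14.8 0.0 5.4 0.27 0.19
0.05700000000000005 22.5167 [ 0.60109691 -0.12676131  0.02731722]
```

```bash
python3 - <<'E'
from ins import *
x,dy,z=np.load("st.npy"); s=Bay(0,dy=dy,z=z); s.x=x
print(s.tug(),telemetry.current_time_s())
E
```

```text
tug -0.5 [-11.4   0.6   1.6]
tug -1.0 [-6.7  0.9  0.4]
tug -1.5 [-4.4  1.2 -1.6]
tug -2.0 [-0.5  1.9 -3.1]
tug -2.5 [ 0.7  1.3 -3.5]
tug -3.0 [ 0.1  0.9 -2.6]
tug -3.5 [-0.3  2.3 -3.1]
tug -4.0 [ 1.1  1.8 -2.9]
tug -4.5 [ 3.2  1.5 -3.1]
tug -5.0 [ 4.   2.2 -3.6]
tug -5.5 [ 5.1  2.3 -3.9]
tug -6.0 [ 6.1  3.4 -5. ]
tug -6.5 [ 7.2  3.8 -5.2]
tug -7.0 [ 8.7  2.8 -7.2]
tug -7.5 [ 9.2  2.2 -7.9]
tug -8.0 [11.2  3.7 -7.8]
hold [10.6  3.5 -8.3]
hold [10.4  2.8 -7.9]
hold [ 9.7  3.7 -6.6]
hold [11.   3.8 -7. ]
hold [10.8  3.9 -7.1]
hold [10.4  3.6 -7.5]
hold [10.2  4.1 -8. ]
True 27.2167
```

The right bay holds about 10.5 N. Now I push the carrier back to the stop, relax, release and check.

```bash
python3 - <<'E'
from ins import *
x,dy,z=np.load("st.npy"); s=Bay(0,dy=dy,z=z); s.x=x
s.go(.054,.03); x=s.insert(.054,xmax=.060)
s.z-=.0006; s.go(x-.0012,.02); print("relaxed",np.round(s.F(),1))
robot.grip(.5); robot.dwell(.2); print(np.round(s.F(),1),telemetry.current_grip_width())
p=telemetry.current_position(); robot.move_l([p[0],p[1],.13],max_speed=.1)
q=l2w(s.b,(-.06,0,0)); robot.move_l([q[0],q[1],.16],max_speed=.15); robot.dwell(.2); snap("fin")
c=l2w(s.b,(.055,0,0)); c[2]=s.b[2]
cv2.imwrite("pics/fin_ov.png",np.hstack([panel("fin",c,CAR,(190,0,450,270),1.5),panel("fin",s.b,[],(190,0,450,270),1.5)]))
print(telemetry.current_time_s(),telemetry.current_contact_force())
E
```

```text
55.5 -2.5 2.7 -1.7 0.27 0.27
57.0 -13.5 1.4 4.7 0.54 0.25
58.5 -25.8 3.0 12.6 0.54 0.24
relaxed [-17.5   0.7  11.6]
[ 0.  -0.6  0.2] 0.49883396486811094
31.225 [-0.08112726  0.2612489  -0.18010913]
```

View pics/fin_ov.png

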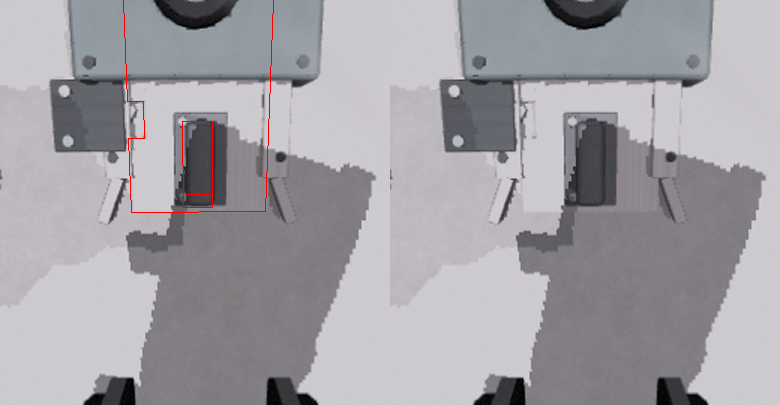

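The final view shows the plate's rear edge at the predicted home line (row 211), the catch nose in the notch at (131,115), and the fingers clear.

```bash
python3 -c "
from cell import job
print(job.sign_off())"
```

```text
the job is handed in; nothing more can be done
None
```

The carrier is fully home in the right-hand bay, whose catch held a tug of about 10.5 N (peak about 11 N) for over half a second; I then let go of it and handed the job in at about 31 s, without needing the other bay.

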